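Release the stop pin of the bearing drawer

ROBOT

A 6-joint arm with a two-finger parallel gripper is mounted at the origin on the work surface. World frame = base frame: x ahead of the robot, y to its left, z up, the work surface at z = 0. Lengths are in m, angles in rad, forces in N, time in s.
With the tool pointing down it reaches from about 0.325 to 0.9 m from the base axis. Payload 6.1 kg.
Tool frame: the origin (TCP) lies midway between the tips of the shut fingers; the grasp point (between the pads) lies 19 mm behind it; z points along the fingers, y is the direction in which the jaws open and shut (so a half turn about z gives the same grasp; the last joint's range is limited). The gripper opens to 85 mm and grips with 20 to 120 N. Pads are 22 mm wide; open, the fingers measure 114 mm over their backs; the gripper's body (76 mm by 85 mm) begins 54 mm behind the grasp point. The pads swing forward as they close: fully open they stand 13 mm farther back than shut.
Start: joints at [-1.417, 0.22, 1.526, -0, 1.395, -0.126], TCP at [0.173, -0.601, 0.197] pointing down, gripper open.
Joint ranges: [-2.98, 2.98], [-0.91, 2.08], [0.09, 2.57], [-1.24, 4.39], [0.2, 2.65], [-2.68, 2.68]. Speed limits (rad/s): [2.57, 2.57, 3.01, 3.14, 3.14, 3.14].

INTERFACE

Orientations are given as a unit quaternion [w, x, y, z].
In Python, from bench import manip, readout, vision gives the robot as it stands. Calls block until the motion is done:
- manip.move_pose(position, orientation): joint-space move of the TCP to a pose.
- manip.move_linear(position, attitude=None, feed=0.15, f_stop=None): straight line of the TCP; attitude=None keeps the orientation; feed is the mean speed in m/s. With f_stop (N) it stops when the force on the tool has changed by that much, and returns True; else False.
- manip.goto_joints(angles): joint-space move.
- manip.let_go() and manip.close(): open the fingers fully, or close them until they stop; the grip force is fixed at half the most.
- manip.wait(seconds).
- manip.inverse_kinematics(position, orientation): joint angles nearest the present ones, or None.
- readout.sense(): the state.
- vision.snapshot(name): name is "scene" or "top" or "wrist"; returns a dict with "img" (480x640x3 uint8, red, green, blue), "camera_matrix" (3x3 intrinsics, pixels), "k1" (the pictures are not rectified: a ray, as slopes to the right and down, at radius r is drawn at 1 + k1 r^2 times it, then the intrinsics apply), "R" (3x3) and "t" (3): a world point X has camera coordinates R X + t. Camera axes: x right, y down, z forward; pixel columns grow to the right and rows downward; lengths in m; the calibration is good to about 2 mm. A picture is of the moment at which its call begins. There is no depth.
A pose or a line that the arm cannot do raises manip.MotionError and nothing moves.
- manip.sign_off(): hands the job in, once; it reports no verdict.
Trained networks look in the newest picture that a camera, given by its name, has taken for a name from the list of things; names that differ only in an ending like _2 or _b are one class to them, and where a whole thing is asked for, a point or a joint stands for the part that bears it (a point fixed in the world has none). Each returns a list of dicts, best first, with "conf" (0 to 1); they miss things now and then, are a little off and sometimes report something else, mostly with a low value. They report only what shows in the picture. A call takes as long as a camera call.
- vision.recognise(camera, target): "position" ([x, y, z] in m, in world coordinates, good to about 4 mm: the middle of the surface that is visible of it).
The state is a dict: "t": time; "joint_positions": joint angles; "dq": joint speeds; "joint_efforts": joint torques, N m; "position": TCP position; "orientation": TCP orientation; "wrist_force": force on the tool from outside, world axes, zero at the start; "moment": the same for the moment, N m; "opening": finger opening in m.
Only numpy, scipy, OpenCV 4.12 (cv2) and the standard library are available. Lean on these libraries where they do the work, as an engineer would, in place of code of your own. Each camera call takes 0.05 s, during which the arm holds its last target. There are 200 camera calls.

TASK

Pull the upper drawer of the bearing unit out to its stop, so that the sprung stop pin on top of the unit drops into the hole in the drawer's rim. Then let go of the handle, take the stop pin's knob and pull it straight up as far as it goes, and finish while holding it up there, the pin clear of the hole and the drawer still fully out, so that I can lift the drawer off its runners. Leave the carton, the loose bearing, the tin and the bin where they stand.

Things in the scene. Friction and masses are not known exactly. Their poses are not given: they have to be found in the camera images.
- drawer_unit: blue steel drawer unit for bearings, fixed on the bench, 320 wide (y) x 210 deep (x) x 150 high. Origin at bench level under the middle of its front edge; its x points into the unit (away from the robot), y to its left, z up; the drawer slides out along its -x. Upper drawer full width; the two small lower drawers (fronts up to z 76, handles 34 out at z 40) are fixed shut
- drawer (a joint): how far the upper drawer is out, 0 shut to 0.1215 at the end of its runners (m); starts 0 to 20 mm ajar; the hole comes under the pin at 0.120. Takes about 5 to 12 N to slide (the pin rubs on its rim); stays where it is left; over the last few mm the pin's round nose snaps it home
- drawer_handle (a point): middle of the upper drawer's steel bar handle: round bar 12 thick, 116 long along the unit's y, at z 124 (26 below the unit's top), its axis 42 in front of the drawer's front face; nothing above it
- stop_pin (a joint): lift of the sprung stop pin (m): 0 = dropped fully home in the hole; about 0.0095 = tip riding on the drawer's rim, as at the start and until the drawer is out; 0.016 = pulled fully up to its end stop. Its spring pushes it down with about 6 N at 0, 12 N at 0.016; it does not lock up, and falls back when let go
- pin_knob: black pull knob of the stop pin: round, axis upright, 36 diameter, 26 high (edges bevelled, full width from 5 to 21 above its underside); origin in the middle of its underside, z up. Underside at z 188 (16 above the bracket's top) when the pin is home, 198 when it rides on the rim; moves straight up and down with the pin
- pin_tip (a point): lower end of the 10 thick steel pin, round-nosed; 10 below the rim's top when home; upright above it are the sleeve and the knob
- seat_hole (a point): middle of the seat hole, at the top of the drawer's right rim: slot 14 long (x) x 12 wide, through the 10 deep rim, z 143; moves with the drawer, and lies under the pin when the drawer is out 120 mm
- carton: bystander: cardboard bearing carton 85 x 85 x 40 on top of the unit at the back left; origin under its middle
- loose_bearing: bystander: ball bearing, diameter 72, 17 high, lying on top of the unit at the back; origin under its middle
- grease_tin: bystander: round tin, diameter 74, 95 high, upright on the bench beside the unit; origin under its middle
- small_bin: bystander: open plastic bin 150 x 100 x 70 high on the bench beside the unit; origin under its middle
- bracket_top (a point): steel bridge bracket on the unit's top that carries the stop pin, 36 (x) x 68 (y): middle of its upper face, z 172, on the pin's axis, 28 behind the unit's front edge and 106 right (-y) of its middle. A lock nut, 33 across and 11 high, lies on it under the knob

How it is judged:
By the outcome, as a careful person would: the job done as asked, in the order asked, and still so for the second after the job is handed in, while the arm keeps its last pose, push and grip.
It also fails if it takes over 48 s, if anything falls off the work surface, if the arm or the gripper's body presses on something with over 40 N, if the wrist force passes 120 N, or if a joint passes its speed limit or range.

## Working session

There is one attempt and no reset: what is moved stays moved. The work goes in short steps, each a Python script; the robot and the scene stay as the last script left them, time stands still between calls to the robot, and variables do not carry over. Pictures are saved under pics/ and viewed, about 8 in all and at most 12, crops included, and the job is handed in when it is done.

```bash
ls; mkdir -p pics; python3 - <<'E'
from bench import manip, readout, vision
import cv2,numpy as np
s=readout.sense();print(s['t'],s['orientation'],s['opening'])
ims=[]
for c in("scene","top"):
    p=vision.snapshot(c);ims.append(p['img'])
    cv2.imwrite(f'pics/{c}0.png',p['img'][:,:,::-1])
    for n in("drawer_unit","drawer_handle","pin_knob","carton","loose_bearing","grease_tin","small_bin","bracket_top","seat_hole"):
        print(c,n,[(np.round(d['position'],3).tolist(),round(d['conf'],2)) for d in vision.recognise(c,n)[:2]])
E
```

```text
pics
0.0 [-9.99407274e-04  9.90231927e-01  1.39426438e-01 -1.02611120e-05] 0.08557655742187714
scene drawer_unit [([0.809, 0.086, 0.148], 0.82)]
scene drawer_handle [([0.598, 0.086, 0.14], 0.69)]
scene pin_knob [([0.65, -0.01, 0.22], 0.57)]
scene carton [([0.787, 0.195, 0.192], 0.59)]
scene loose_bearing [([0.784, 0.101, 0.168], 0.92), ([0.54, -0.424, 0.038], 0.55)]
scene grease_tin [([0.556, 0.464, 0.074], 0.68)]
scene small_bin [([0.54, -0.426, 0.04], 0.84)]
scene bracket_top [([0.813, 0.087, 0.147], 0.78)]
scene seat_hole [([0.599, 0.093, 0.142], 0.9)]
top drawer_unit [([0.673, 0.074, 0.151], 0.69), ([0.764, 0.191, 0.187], 0.65)]
top drawer_handle [([0.604, 0.093, 0.134], 0.71)]
top pin_knob [([0.644, -0.012, 0.222], 0.45)]
top carton [([0.764, 0.19, 0.191], 0.79)]
top loose_bearing [([0.773, 0.101, 0.168], 0.84), ([0.642, -0.007, 0.22], 0.42)]
top grease_tin [([0.531, 0.456, 0.096], 0.95), ([0.64, -0.013, 0.225], 0.41)]
top small_bin [([0.544, -0.431, 0.006], 0.75), ([0.598, 0.093, 0.128], 0.72)]
top bracket_top [([0.672, 0.08, 0.147], 0.88)]
top seat_hole [([0.6, 0.094, 0.128], 0.88), ([0.678, 0.079, 0.152], 0.67)]
```

View pics/scene0.png

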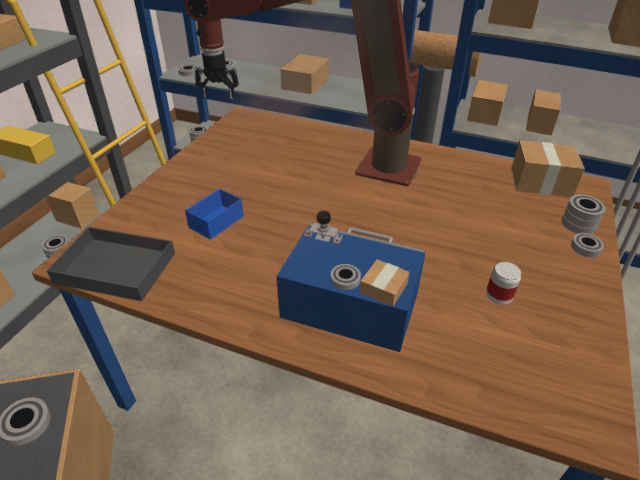

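View pics/top0.png

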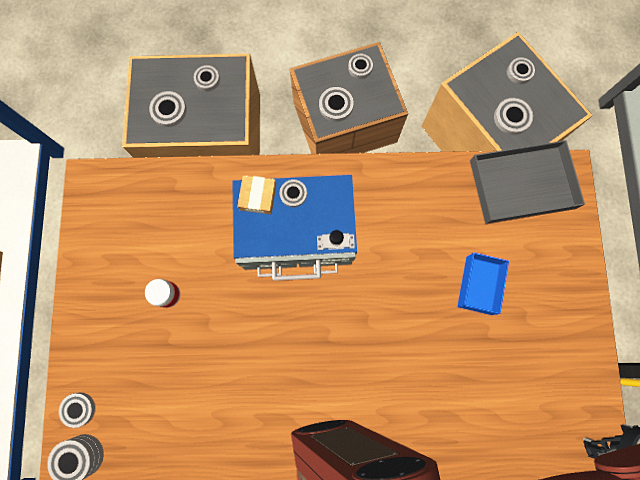

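The scene view shows the unit at about (350,285), with the knob at (323,217), the carton and bearing on top at the back, the bin to one side and the tin to the other. The top view shows the knob at (336,237), the handle bar from (273,277) to (319,275), and the unit's back edge from (233,181) to (353,175). The unit is nearly square to the world axes. Next I'll fit the yaw and look from close by.

```bash
cat > h.py <<'E'
from bench import manip, readout, vision
import cv2,numpy as np
from scipy.spatial.transform import Rotation as Rn
def px2w(p,uv,z):
    q=(np.array(uv,float)-p['camera_matrix'][:2,2])/np.diag(p['camera_matrix'])[:2]
    u=q.copy()
    for _ in range(10): u=q/(1+p['k1']*(u@u))
    R,t=np.array(p['R']),np.array(p['t']); c=-R.T@t; d=R.T@np.r_[u,1]
    return c+d*(z-c[2])/d[2]
def w2px(p,X):
    c=np.array(p['R'])@X+p['t'];u=c[:2]/c[2];u=u*(1+p['k1']*(u@u))
    return np.diag(p['camera_matrix'])[:2]*u+p['camera_matrix'][:2,2]
def down(yaw): # tool z down, jaw axis (tool y) along heading yaw
    y=np.array([np.cos(yaw),np.sin(yaw),0]);z=np.array([0,0,-1.]);x=np.cross(y,z)
    q=Rn.from_matrix(np.c_[x,y,z]).as_quat();return [q[3],q[0],q[1],q[2]]
def st():
    s=readout.sense();print('t%.2f'%s['t'],np.round(s['position'],4),'F',np.round(s['wrist_force'],1),'op %.4f'%s['opening']);return s
E
python3 - <<'E'
from h import *
p=vision.snapshot('top')
for n,uv,z in[('BL',(233,181),.15),('BR',(353,175),.15),('FR',(356,257),.15),('FL',(235,262),.15),('hL',(273,277.5),.13),('hR',(319,275.5),.13),('knob',(336.5,236.5),.224)]:
    print(n,px2w(p,uv,z).round(4))
for y in(0,np.pi):
  for P in([.5,.09,.32],[.6,.09,.105],[.46,.09,.105],[.645,-.012,.18]): print(y,P,manip.inverse_kinematics(P,down(y)))
E
```

```text
BL [0.8157 0.2588 0.15  ]
BR [ 0.826  -0.0618  0.15  ]
FR [ 0.6041 -0.0623  0.15  ]
FL [0.597  0.2499 0.15  ]
hL [0.5575 0.1538 0.13  ]
hR [0.5605 0.0341 0.13  ]
knob [ 0.6436 -0.0106  0.224 ]
0 [0.5, 0.09, 0.32] [ 2.27553632e-02 -1.15386930e-01  1.64783446e+00 -4.44089210e-16
  1.60914512e+00  2.27553632e-02]
0 [0.6, 0.09, 0.105] [ 1.89741380e-02  2.56473822e-01  1.66152191e+00 -4.44089210e-16
  1.22359692e+00  1.89741380e-02]
0 [0.46, 0.09, 0.105] [ 2.47253258e-02 -7.05533944e-02  2.01372108e+00 -4.44089210e-16
  1.19842497e+00  2.47253258e-02]
0 [0.645, -0.012, 0.18] [-1.40745365e-01  2.78957285e-01  1.48808363e+00 -4.44089210e-16
  1.37455174e+00 -1.40745365e-01]
3.141592653589793 [0.5, 0.09, 0.32] None
3.141592653589793 [0.6, 0.09, 0.105] None
3.141592653589793 [0.46, 0.09, 0.105] None
3.141592653589793 [0.645, -0.012, 0.18] None
```

```bash
python3 - <<'E'
from h import *
manip.move_pose([.42,-.2,.34],down(.028)) if False else None
manip.move_pose([.53,.07,.33],down(.028)); st()
p=vision.snapshot('wrist');cv2.imwrite('pics/w1.png',p['img'][:,:,::-1])
np.savez('w1.npz',**{k:np.array(v) for k,v in p.items()})
for n in("drawer_handle","pin_knob"): print(n,[(np.round(d['position'],4).tolist(),round(d['conf'],2)) for d in vision.recognise('wrist',n)[:2]])
print(w2px(p,np.array([.559,.094,.13])),w2px(p,np.array([.6436,-.0106,.224])))
E
```

```text
t3.77 [0.5301 0.0692 0.3297] F [ 0.6 -0.5 -0.6] op 0.0851
drawer_handle [([0.6049, 0.1014, 0.1323], 0.84)]
pin_knob [([0.646, -0.001, 0.2202], 0.95)]
[350.88440561 168.70337389] [464.81385997 327.693643  ]
```

View pics/w1.png

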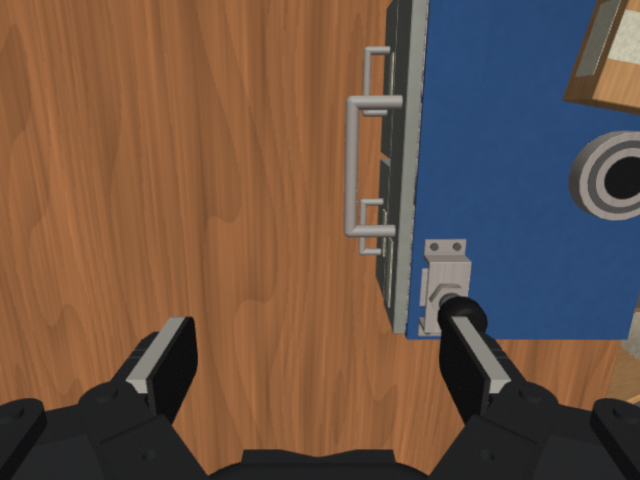

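The wrist view shows the bar at column 351, rows 98–235. That matches the predicted middle (351,169). The knob top is at (463,316). I'll grip the bar off-centre, because the gap behind it is narrow, and then pull.

```bash
python3 - <<'E'
from h import *
p=dict(np.load('w1.npz'))
print(px2w(p,(353,98),.13),px2w(p,(349.5,235),.13),px2w(p,(463,313),.224))
q=down(.028)
manip.move_pose([.533,.094,.2],q)
print(manip.move_linear([.533,.094,.104],feed=.08,f_stop=10)); st()
manip.close(); st()
p=vision.snapshot('wrist');cv2.imwrite('pics/w2.png',p['img'][:,:,::-1])
E
```

```text
[0.55772547 0.15382718 0.13      ] [0.56085735 0.03187499 0.13      ] [0.64063379 0.00168989 0.224     ]
False
t5.87 [0.5336 0.094  0.1047] F [ 0.1 -0.6 -0.3] op 0.0852
t6.63 [0.533 0.094 0.104] F [-0.2 -0.3 -0.3] op 0.0001
```

View pics/w2.png

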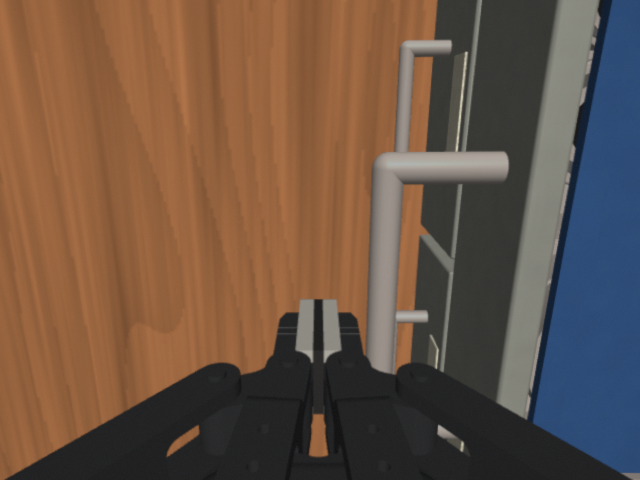

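The fingers shut in front of the bar: the bar is at column 385 and the fingers at 318. I'll measure where the bar is now.

```bash
python3 - <<'E'
from h import *
p=vision.snapshot('wrist')
print(px2w(p,(387,170),.124),px2w(p,(383,330),.124), w2px(p,np.array([.533,.094,.124])), w2px(p,np.array([.559,.094,.124])))
print('pin',px2w(p,(318,305),.104))
t=vision.snapshot('top');cv2.imwrite('pics/t3.png',cv2.resize(t['img'][160:320,200:400],None,fx=4,fy=3.75,interpolation=cv2.INTER_CUBIC)[:,:,::-1])
E
```

```text
[0.55722385 0.14945118 0.124     ] [0.56078699 0.08203544 0.124     ] [318.14298089 302.6596589 ] [380.8320061  304.25633588]
pin [0.53327036 0.08293423 0.104     ]
```

View pics/t3.png

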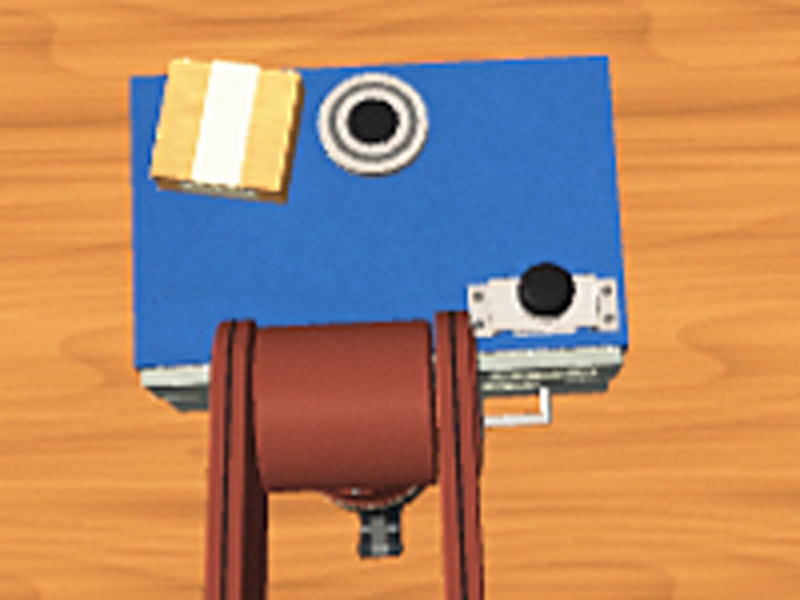

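```bash
python3 - <<'E'
from h import *
manip.move_linear([.533,.094,.16],feed=.15)
manip.let_go(); st()
p=vision.snapshot('wrist');cv2.imwrite('pics/w4.png',p['img'][:,:,::-1])
for z in(.173,.160): print([w2px(p,np.array([.533+d,.094,z])).round() for d in(-.0425,.0425,.057)])
print([w2px(p,np.array([.5593,y,.124])).round() for y in (.154,.094)])
E
```

```text
t8.09 [0.533 0.094 0.16 ] F [-0.5  0.8 -1.3] op 0.0851
[array([219., 293.]), array([417., 298.]), array([450., 299.])]
[array([225., 281.]), array([410., 286.]), array([442., 286.])]
[array([374., 145.]), array([366., 258.])]
```

View pics/w4.png

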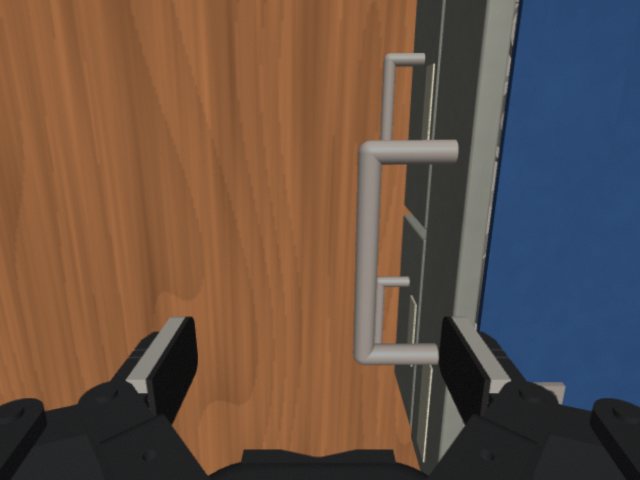

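```bash
python3 - <<'E'
from h import *
p=vision.snapshot('wrist'); R,t=np.array(p['R']),np.array(p['t'])
print('cam',-R.T@t,'axis',R[2].round(3))
for z in(.16,.173,.18,.19,.2,.21): print(z,[w2px(p,np.array([.533+dx,.094+.011,z])).round() for dx in(0,.0425)])
s=readout.sense(); print(s['position'],s['joint_positions'])
E
```

```text
cam [0.53063097 0.17158453 0.33745889] axis [ 0.009 -0.304 -0.953]
0.16 [array([319., 261.]), array([413., 263.])]
0.173 [array([319., 272.]), array([419., 274.])]
0.18 [array([319., 278.]), array([423., 281.])]
0.19 [array([319., 288.]), array([429., 291.])]
0.2 [array([319., 300.]), array([437., 303.])]
0.21 [array([319., 313.]), array([445., 316.])]
[0.53305301 0.09399367 0.16007867] [2.87980852e-02 4.96508680e-02 1.78516585e+00 1.66202172e-05
 1.30660334e+00 8.33161723e-04]
```

The picture geometry puts the fingertips about 38 mm higher than the reported TCP. That explains why they closed above the bar. TCP z 0.067 is safe whichever is right, so I'll lower to that and grip.

```bash
python3 - <<'E'
from h import *
print(manip.move_linear([.534,.096,.067],feed=.08,f_stop=8)); s=st()
if s['position'][2]<.075:
    manip.close(); st()
p=vision.snapshot('wrist');cv2.imwrite('pics/w5.png',p['img'][:,:,::-1])
E
```

```text
False
t9.51 [0.5346 0.096  0.0677] F [ 0.5  0.  -0.3] op 0.0854
t10.19 [0.5378 0.096  0.0704] F [3.1 0.2 9.6] op 0.0102
```

View pics/w5.png

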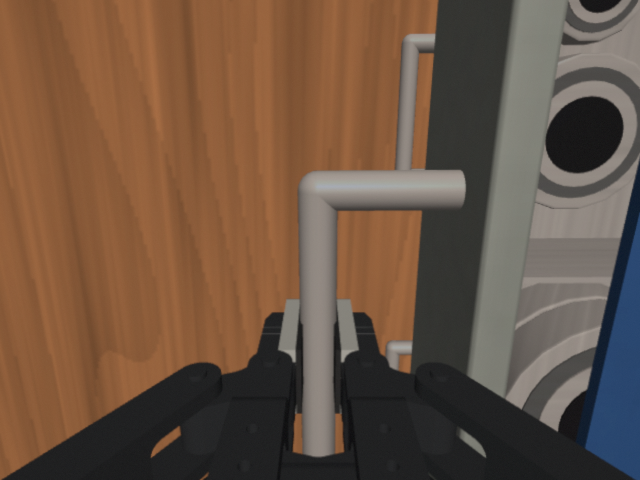

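The bar is now between the fingers (column 318) and the drawer has come out with it. Next I pull to the stop.

```bash
python3 - <<'E'
from h import *
s=st();P=s['position'];d=.105
print(manip.move_linear([P[0]-d*np.cos(.028),P[1]-d*np.sin(.028),P[2]],feed=.06,f_stop=28)); st()
manip.wait(.3);st()
for c in('wrist','top'):
    p=vision.snapshot(c)
    i=p['img'] if c=='wrist' else cv2.resize(p['img'][160:340,200:400],(600,540),interpolation=cv2.INTER_CUBIC)
    cv2.imwrite(f'pics/{c}6.png',i[:,:,::-1])
    print([(np.round(d['position'],4).tolist(),round(d['conf'],2)) for d in vision.recognise(c,'pin_knob')[:2]])
E
```

```text
t10.24 [0.5377 0.096  0.0704] F [ 2.4 -0.3  9.5] op 0.0100
True
t11.73 [0.4388 0.0929 0.0704] F [2.  0.5 0.6] op 0.0101
t12.03 [0.4388 0.0929 0.0704] F [1.  0.5 4.2] op 0.0096
[([0.4883, 0.1364, 0.1266], 0.24)]
[([0.645, -0.0083, 0.2145], 0.43)]
```

View pics/top6.png

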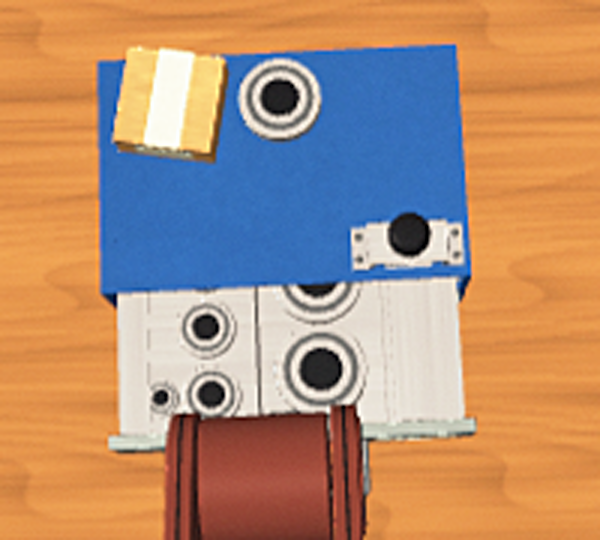

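The drawer looks fully out: the front rim is at about row 430 of the crop. The knob is at (409,233) and its reported height fell from 0.222 to 0.2145, which fits the pin having dropped. Fully open, the inner finger would hit the drawer front (57 mm against 42 mm). I'll see whether leaning outward before release makes room, and measure the face position.

```bash
python3 - <<'E'
from h import *
t=vision.snapshot('top')
for uv in((475,428),(110,443),(409,233)): 
    print(px2w(t,np.array(uv)/3+[200,160],.15 if uv[0]!=409 else .214).round(4))
s=st();P=np.array(s['position'])
for d in(.003,.006,.009):
    r=manip.move_linear([P[0]-d,P[1]-d*.028,P[2]],feed=.05,f_stop=35); s=st()
    if r or abs(s['wrist_force'][0])>30: break
for th in(.6,.9,1.2,1.57):
    z=np.array([np.sin(th),0,-np.cos(th)]);y=np.array([np.cos(th),0,np.sin(th)]);q=Rn.from_matrix(np.c_[np.cross(y,z),y,z]).as_quat()
    b=np.array([.4388,.0929,.124]); print(th,manip.inverse_kinematics(list(b+z*.054),[q[3],*q[:3]]))
E
```

```text
[ 0.4869 -0.0642  0.15  ]
[0.48   0.2439 0.15  ]
[ 0.6427 -0.0105  0.214 ]
t12.28 [0.4388 0.0928 0.0704] F [0.7 1.4 6. ] op 0.0096
t12.53 [0.439  0.0929 0.0705] F [15.8  1.8 -9.9] op 0.0099
t12.78 [0.4392 0.0929 0.0706] F [ 29.2   2.7 -24.3] op 0.0102
t13.03 [0.4395 0.0929 0.0708] F [ 43.9   3.9 -36.4] op 0.0098
0.6 [ 0.05425812 -0.52221276  2.54040968 -0.06114402  0.52489262  0.0977244 ]
0.9 None
1.2 None
1.57 None
```

View pics/wrist6.png

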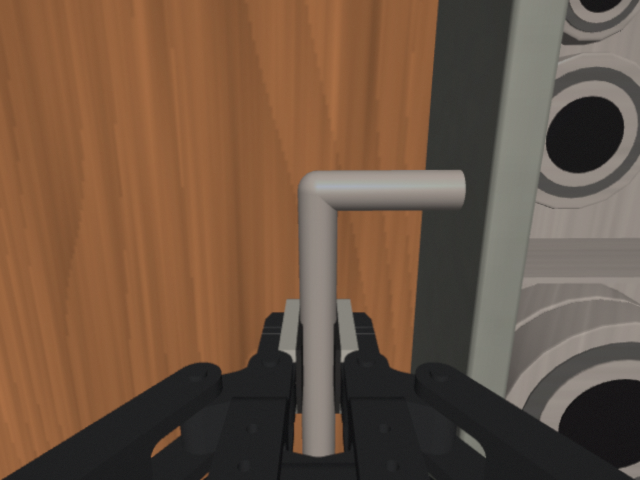

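The drawer is hard against its stop: leaning out 9 mm moved it only 0.7 mm, at 44 N. I'll release from this lean so the arm springs outward as the fingers open, then back off, rise and check.

```bash
python3 - <<'E'
from h import *
manip.let_go(); s=st();P=s['position']
manip.move_linear([.4135,P[1],P[2]],feed=.08); st()
manip.move_linear([.4135,P[1],.2],feed=.15)
q=down(.028)
manip.move_pose([.56,-.04,.33],q); st()
p=vision.snapshot('wrist');cv2.imwrite('pics/w7.png',p['img'][:,:,::-1]);np.savez('w7.npz',**{k:np.array(v) for k,v in p.items()})
print([(np.round(d['position'],4).tolist(),round(d['conf'],2)) for d in vision.recognise('wrist','pin_knob')[:2]])
print([w2px(p,np.array([.643,-.0105,z])).round() for z in(.214,.224)])
E
```

```text
t13.74 [0.4281 0.0926 0.0695] F [-5.5 -0.5 -2.4] op 0.0850
t14.09 [0.4144 0.0927 0.0701] F [-0.6 -0.6  0.2] op 0.0855
t16.05 [ 0.5591 -0.0393  0.3285] F [ 0.5 -0.4 -0.3] op 0.0856
[([0.6436, -0.0138, 0.2182], 0.97)]
[array([439., 183.]), array([443., 185.])]
```

View pics/w7.png

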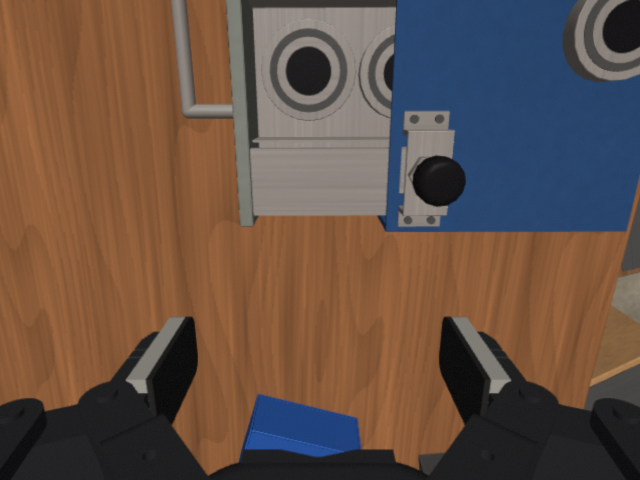

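The wrist view shows the knob top at (440,181), which matches the prediction for the lowered pin (439,183), and the drawer is still fully out. Letting go pushed on it with only 5 N. Now I'll grip the knob.

```bash
python3 - <<'E'
from h import *
q=down(.028)
manip.move_pose([.643,-.0095,.23],q)
print(manip.move_linear([.643,-.0095,.147],feed=.08,f_stop=8)); s=st()
if s['position'][2]<.152: manip.close(); st(); manip.wait(.2); st()
p=vision.snapshot('wrist');cv2.imwrite('pics/w8.png',p['img'][:,:,::-1])
E
```

```text
False
t17.93 [ 0.6436 -0.0095  0.1478] F [0.1 1.1 0.7] op 0.0855
t18.44 [ 0.6454 -0.0095  0.1482] F [ 6.6  0.8 -0.8] op 0.0342
t18.64 [ 0.6454 -0.0095  0.1482] F [ 7.3  0.9 -0.4] op 0.0343
```

View pics/w8.png

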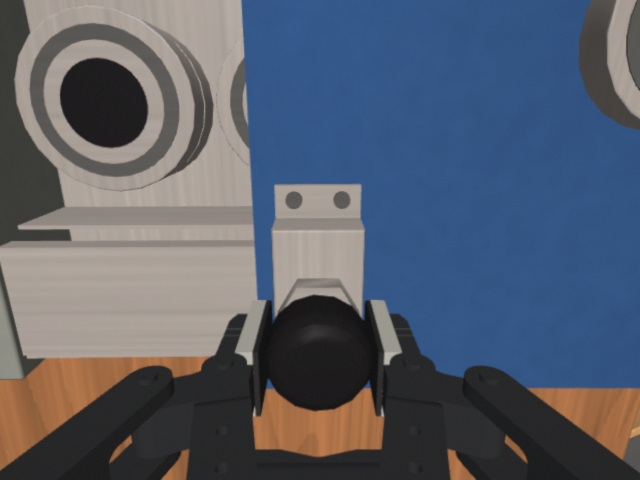

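The knob is between the pads at (318,350). The opening of 34.3 mm fits its full width. Now I lift.

```bash
python3 - <<'E'
from h import *
s=st();P=s['position']
for dz in(.006,.012):
    r=manip.move_linear([.6454,P[1],P[2]+dz],feed=.03,f_stop=30);st()
print(manip.move_linear([.6454,P[1],P[2]+.022],feed=.02,f_stop=20)); st()
manip.wait(.5);s=st();print(s['position'][2]-P[2])
for c in('wrist','top'):
    p=vision.snapshot(c)
    i=p['img'] if c=='wrist' else cv2.resize(p['img'][160:340,200:400],(600,540),interpolation=cv2.INTER_CUBIC)
    cv2.imwrite(f'pics/{c}9.png',i[:,:,::-1])
E
```

```text
t18.69 [ 0.6454 -0.0095  0.1482] F [ 6.9  0.6 -0.6] op 0.0342
t19.09 [ 0.6452 -0.0094  0.1531] F [ 4.   0.7 -8.5] op 0.0345
t19.44 [ 0.6452 -0.0095  0.1593] F [  4.7  -0.2 -10.5] op 0.0346
True
t19.84 [ 0.6451 -0.0094  0.1624] F [  9.1  -1.2 -11.7] op 0.0342
t20.34 [ 0.645  -0.0094  0.1612] F [  9.4   0.  -11.5] op 0.0344
0.013031716943071092
```

View pics/wrist9.png

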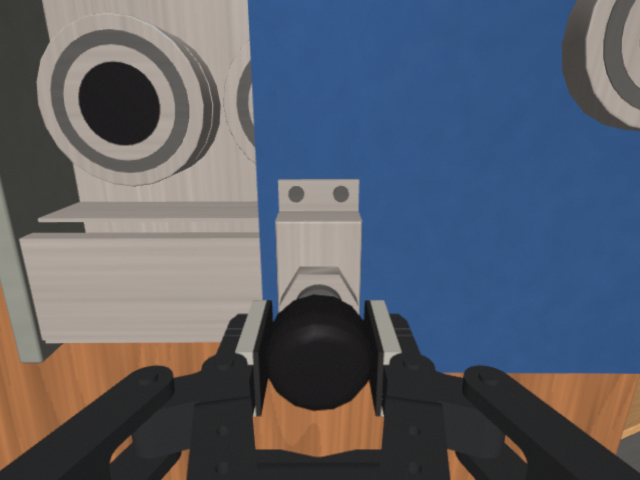

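The knob has risen 13 mm and the force is still only the spring's, so it isn't at the end stop yet. I'll lift in small steps until the force climbs.

```bash
python3 - <<'E'
from h import *
z=readout.sense()['position'][2]+.002
for k in range(9):
    r=manip.move_linear([.6452,-.0094,z],feed=.01); manip.wait(.15); s=st(); z+=.0015
    if s['wrist_force'][2]<-22: break
manip.wait(.5);st()
E
```

```text
t20.97 [ 0.645  -0.0094  0.1628] F [  4.2  -1.1 -11.6] op 0.0343
t21.42 [ 0.6449 -0.0094  0.1643] F [  5.2  -0.5 -15.4] op 0.0345
t21.87 [ 0.6449 -0.0094  0.1643] F [  7.8  -0.7 -21.1] op 0.0343
t22.32 [ 0.6448 -0.0094  0.1644] F [ 11.8  -1.9 -27. ] op 0.0345
t22.82 [ 0.6448 -0.0094  0.1644] F [ 12.2  -1.2 -26.7] op 0.0340
```

It's against the hard end stop: 16.2 mm of travel, with the force rising and no further movement. Last I'll check the drawer and bystanders by number, then hand in.

```bash
python3 - <<'E'
from h import *
p=vision.snapshot('top');a=p['img'].astype(int)
i=cv2.cvtColor(p['img'],cv2.COLOR_RGB2GRAY); j=cv2.imread('pics/top0.png'); 
k=cv2.imread('pics/top6.png',0); n=cv2.resize(p['img'][160:340,200:400],(600,540),interpolation=cv2.INTER_CUBIC); n=cv2.cvtColor(n,cv2.COLOR_RGB2GRAY)
for nm,(x0,y0,x1,y1) in dict(drawer_left=(105,380,165,470),carton=(105,40,235,170),bearing=(235,50,330,145)).items():
    r=cv2.matchTemplate(n[y0-15:y1+15,x0-15:x1+15],k[y0:y1,x0:x1],cv2.TM_CCOEFF_NORMED);_,v,_,l=cv2.minMaxLoc(r);print(nm,'shift(1/3px)',l[0]-15,l[1]-15,round(v,2))
for m in("carton","loose_bearing","grease_tin","small_bin","pin_knob"): print(m,[(np.round(d['position'],3).tolist(),round(d['conf'],2)) for d in vision.recognise('top',m)[:1]])
st()
E
```

```text
drawer_left shift(1/3px) 0 -5 0.96
carton shift(1/3px) 0 0 1.0
bearing shift(1/3px) 0 0 1.0
carton [([0.766, 0.191, 0.189], 0.68)]
loose_bearing [([0.772, 0.096, 0.169], 0.58)]
grease_tin [([0.534, 0.455, 0.097], 0.62)]
small_bin [([0.542, -0.43, 0.008], 0.67)]
pin_knob []
t23.12 [ 0.6448 -0.0094  0.1644] F [ 11.3  -1.3 -26.9] op 0.0342
```

The bystanders haven't moved. But the drawer front sits about 1.7 px (roughly 4 mm) further in than when I pulled it, so the opening finger pushed it back within the slot's play. I'll set the pin down, pull the drawer out again with one open finger behind the bar (so nothing pushes on release), and lift the pin again. The clock is at 23 s, so there's time.

```bash
cat >> h.py <<'E'
def rim(): # drawer-front shift against top6 picture, px (down = out)
    k=cv2.imread('pics/top6.png',0).astype(np.float32)
    p=vision.snapshot('top');n=cv2.cvtColor(cv2.resize(p['img'][160:340,200:400],(600,540),interpolation=cv2.INTER_CUBIC),cv2.COLOR_RGB2GRAY).astype(np.float32)
    for nm,(x0,y0,x1,y1) in dict(drawer=(105,380,165,470),drawerR=(385,380,470,450),carton=(105,40,235,170)).items():
        r=cv2.matchTemplate(n[y0-15:y1+15,x0-15:x1+15],k[y0:y1,x0:x1].astype(np.float32),cv2.TM_CCOEFF_NORMED);_,v,_,l=cv2.minMaxLoc(r);print(nm,l[0]-15,l[1]-15,round(v,2))
E
python3 - <<'E'
from h import *
q=down(.028)
manip.move_linear([.6454,-.0094,.1482],feed=.05); st()
manip.let_go()
manip.move_linear([.645,-.0094,.25],feed=.2)
manip.move_pose([.4165,.0925,.2],q); rim()
print(manip.move_linear([.4165,.0925,.0705],feed=.12,f_stop=10)); st()
print(manip.move_linear([.385,.0916,.0705],feed=.04,f_stop=25)); s=st()
manip.wait(.2); s=st(); rim()
E
```

```text
t23.66 [ 0.645  -0.0094  0.1485] F [-2.1 -0.1 -6.8] op 0.0344
drawer 0 -5 0.69
drawerR 0 -4 0.88
carton 0 0 1.0
False
t27.15 [0.4172 0.0925 0.0713] F [ 0.2 -0.2  1.2] op 0.0856
True
t27.68 [0.4022 0.0921 0.0717] F [ 3.5 -0.   0.1] op 0.0851
t27.88 [0.4022 0.092  0.0716] F [4.1 0.5 2.6] op 0.0853
drawer 0 0 1.0
drawerR 0 0 1.0
carton 0 0 1.0
```

The drawer is back at its stop, with the front rim matching the first pull exactly. Now I back the finger off without touching anything and lift the knob again.

```bash
python3 - <<'E'
from h import *
q=down(.028)
manip.move_linear([.4125,.0922,.0710],feed=.06); st()
manip.move_linear([.4125,.0922,.2],feed=.15)
manip.move_pose([.645,-.0094,.25],q); rim()
print(manip.move_linear([.645,-.0094,.147],feed=.1,f_stop=8)); s=st()
manip.close(); s=st(); z0=s['position'][2]
if .033<s['opening']<.036:
    manip.move_linear([.6452,-.0094,z0+.0155],feed=.03); st()
    z=z0+.018
    for k in range(7):
        manip.move_linear([.6452,-.0094,z],feed=.01); manip.wait(.15); s=st(); z+=.0015
        if s['wrist_force'][2]<-24: break
    manip.wait(.4); s=st(); print('lift',s['position'][2]-z0); rim()
E
```

```text
t28.26 [0.4118 0.0921 0.0703] F [-0.   0.8  0.5] op 0.0859
drawer 0 0 1.0
drawerR 8 -15 0.36
carton 0 0 1.0
False
t31.52 [ 0.6457 -0.0095  0.1481] F [0.1 0.8 0.4] op 0.0853
t32.03 [ 0.6454 -0.0094  0.1476] F [-0.6  1.   3.6] op 0.0343
t32.72 [ 0.6452 -0.0094  0.1606] F [ 7.  -0.1 -9.8] op 0.0346
t33.27 [ 0.6452 -0.0094  0.1628] F [  7.4  -1.1 -12.2] op 0.0344
t33.72 [ 0.6452 -0.0094  0.1637] F [  8.9  -0.9 -14.2] op 0.0343
t34.17 [ 0.6451 -0.0093  0.1638] F [ 13.2   0.1 -20.4] op 0.0344
t34.62 [ 0.645  -0.0094  0.1638] F [ 15.5  -1.2 -28. ] op 0.0343
t35.02 [ 0.645  -0.0094  0.1638] F [ 16.2  -1.5 -26.1] op 0.0344
lift 0.0162057983356938
drawer 0 0 1.0
drawerR 2 -15 0.07
carton 0 0 1.0
```

The pin is at its end stop (16.2 mm of travel), the drawer is fully out and the grip is steady. I'm handing in.

```bash
python3 -c "
from h import *
manip.sign_off(); st()"
```

```text
the job is handed in; nothing more can be done
the job is handed in; nothing more can be done
```

The upper drawer is out to its stop, and the arm is holding the stop pin's knob at the top of its travel. I handed it in at about 35 s.

**What went wrong on the way:**
- **First grasp missed.** The fingers closed above the handle. The camera showed the fingertips about 38 mm higher than the reported TCP, so I worked with that offset and the next grasp held.
- **Drawer slipped back.** Opening the fingers pushed the drawer in about 4 mm, which I only noticed after the first pin lift. I put the pin down and pulled the drawer to its stop again with one open finger behind the bar. I backed off without touching it and lifted the pin a second time.

**Last checks:**
- **Pin:** it rose 16.2 mm, then stopped moving while the force climbed from 12 N to about 27 N, so it is at its end stop. The 34.3 mm finger opening stayed steady, so the knob did not slip.
- **Drawer:** the left end of its front matched the fully-out picture with no shift. The same check at the right end was useless in the last pictures (match score 0.07), probably because the arm blocked the view.
- **Bystanders:** the carton showed no shift at the end. The bearing, tin and bin were within about 5 mm of their start positions, but I last checked them before redoing the pull.
- **Pin seating:** I did not see the pin in the hole. I judged it from the knob's lower height and the full 16 mm of lift.

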